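# Set the board holder's jaw to the gauge mark with its knurled wheel

## Task

On the electronics bench, set the blue circuit-board holder for the next board: with a fingertip on top of its knurled wheel, roll the wheel towards the jaws, stroke by stroke, until the sliding jaw's red pointer lines up with the line on the yellow gauge marker. Move the jaw only by rolling the wheel, never by touching the jaw; grasp and lift nothing, leave everything else on the bench where it is, and take the hand away when the pointer is on the mark.

Things in the scene. Friction and masses are not known exactly. Their poses are not given: they have to be found in the camera images.
- holder: Board holder, fixed: dark steel base 84 (x) x 280 (y, -150 to +130) x 12 mm high, origin on the bench under it. Its own +y is the slide direction: knurled wheel at y = -100 mm between two blue cheeks (68 mm high, x within 27 mm, y -146 to -54 mm), sliding jaw in the middle, fixed blue jaw (56 mm high, face at y = +85 mm) at the +y end. Gauge rail along its +x side, top 30 mm high.
- wheel_top (a point): Crest of the knurled wheel (radius 36, width 24 mm, steel ribs, three orange), fixed to the holder, 86 mm above the bench, 18 mm above the cheeks; axle along the holder's x. The wheel is rigid. A closed fingertip laid on the crest, pressing 4 to 20 N and dragging level along +y, rolls it about 20 mm a stroke, while the crest is under the fingertip; it stays where left.
- thumbwheel: The knurled wheel; origin at its centre on the axle, 50 mm above the bench, turning with it. Rolling its top along the holder's +y (towards the jaws) drives the sliding jaw the same way, 10 mm per radian: 36 mm of fingertip travel moves the jaw 10 mm. Takes 2 to 3 N along the rim. It can be rolled back the same way.
- jaw: Blue sliding jaw 70 x 24 mm, top 54 mm above the bench, with black rubber face; origin at bench level under its face. Slides along the holder's y, total travel about 46 mm. Must not be touched.
- pointer (a point): White line on top of the red pointer arm (10 mm wide) on the sliding jaw, on the holder's +x side, 42 mm above the bench; the line runs along the holder's x. It starts 13 to 31 mm short of the mark (on its -y side).
- mark (a point): Black line on top of the yellow gauge marker (10 mm wide), clipped on the gauge rail at the holder's +x side, 42 mm above the bench; axes parallel to the holder's; fixed during the run. The jaw is set when the pointer's and the mark's positions along the holder's y agree.
- solder_spool: Blue solder spool 54 mm across, 37 mm high, standing loose on the robot's side of the holder; origin under its centre. Leave alone.
- cutters: Side cutters with green handles, about 150 mm long, 18 mm high, lying loose; origin at the pivot. Leave alone.
- motor_board: Green circuit board 55 x 85 mm with two small motors, 36 mm high, lying loose beyond the holder; origin under its centre. Leave alone.
- tip_tin: Round tin of brass wool 72 mm across, 35 mm high, loose; origin under its centre. Leave alone.
- tape_roll: Yellow tape roll 84 mm across, 18 mm high, lying loose; origin under its centre. Leave alone.
- driver: Screwdriver with red handle, 170 mm long, lying loose; leave alone.
- flux: Small amber bottle 36 mm across, 70 mm high, loose; origin under its centre. Leave alone.

How it is judged:
On the way:
1. a fingertip presses on the knurled wheel (contact force between the fingers and thumbwheel above 0.5 N), for 0.2 s.
At the end, for the whole second after the job is handed in: The pointer on the sliding jaw is within 2.5 mm of the mark along the slide, and jaw and wheel are at rest (y of pointer in the frame of mark between -0.0025 and 0.0025 m and linear speed of jaw below 0.003 m/s and angular speed of thumbwheel below 0.1 rad/s); the robot touches nothing.
It fails at once if the sliding jaw is touched by the robot (contact force between any of the fingers, the arm and jaw above 1 N).
It fails at once if a loose thing on the bench is moved or lifted (more than 15 mm) (distance of any of solder_spool, cutters, motor_board, tip_tin, tape_roll, driver, flux from where it was at the start of the episode above 0.015 m).
It also fails if it takes over 58 s, if anything falls off the work surface, if the arm or the gripper's body presses on something with over 40 N, if the wrist force passes 120 N, or if a joint passes its speed limit or range.

## Robot

A 6-joint arm with a two-finger parallel gripper is mounted at the origin on the work surface. World frame = base frame: x ahead of the robot, y to its left, z up, the work surface at z = 0. Lengths are in m, angles in rad, forces in N, time in s.
With the tool pointing down it reaches from about 0.4 to 0.925 m from the base axis. Payload 12.5 kg.
Tool frame: the origin (TCP) lies at the very end of the fingers, on their centre line; the grasp point (between the pads) lies 19 mm behind it; z points along the fingers, y is the direction in which the jaws open and shut (so a half turn about z gives the same grasp; the last joint's range is limited). The gripper opens to 95 mm and grips with 3 to 60 N. Pads are 20 mm wide; open, the fingers measure 119 mm over their backs; the gripper's body (75 mm by 180 mm) begins 59 mm behind the grasp point.
Start: joints at [-1.299, 0.491, 1.559, -0, 1.092, -0.106], TCP at [0.231, -0.581, 0.215] pointing down, gripper open.
Joint ranges: [-3.1, 3.1], [-0.84, 2.19], [0.05, 2.79], [-1.13, 4.28], [0.06, 2.93], [-2.69, 2.69]. Speed limits (rad/s): [2.22, 2.22, 2.79, 3.14, 3.14, 3.14].

## Interface

Orientations are given as a unit quaternion [x, y, z, w].
In Python, from bench import sense, camera, camera_info, close_job gives the robot as it stands.
- The arm moves only by the tool jog_arm, never from a script. Its argument "plan" is text: rows parted by semicolons, each of 4 numbers parted by spaces: the shift along the tool's x, y, z in cm, then the turn about the tool's z in degrees. In form: tx ty tz twist; .... A call has 1 to 12 rows; each row is the pose to reach, as a shift and turn from the pose measured when the call began, along the tool's axes at that moment; what a row does not reach only later rows make up. A row lasts 1/12 s, in which the tool goes at most 41.7 mm and 7.16 degrees, less where a joint would pass 70% of its speed; a pose out of reach is approached as far as the arm can. A call with a gripper value outside its range is refused whole. "grip" is the closure, from 0 (fully open) to 1 (shut), set as the call begins (left out, the last holds). The fingers move at their own pace and stop on an object; "newtons" is the grip in N (left out, the last holds). Time passes only in rows, so rows that repeat a pose let the fingers close. It gives the time, the measured TCP pose, the force and the opening at its end, in the units of the state.
- sense(): the state, without advancing time (a new reading comes with each control period).
- camera(name): name is "scene" or "top"; returns (picture, depth): 480x640x3 uint8, blue, green, red; 480x640 float32, m along the optical axis (not along the pixel's ray), 0 where there is no reading.
- camera_info(name): a dict with "camera_matrix" (3x3 intrinsics, pixels), "R" (3x3) and "t" (3): a world point X has camera coordinates R X + t. Camera axes: x right, y down, z forward; pixel columns grow to the right and rows downward; lengths in m; the calibration is good to about 2 mm. A picture is of the moment at which its call begins. camera_info takes no time and is no camera call.
- close_job(): hands the job in, once; it reports no verdict.
The state is a dict: "clock": time; "joint_pos": joint angles; "joint_velocities": joint speeds; "joint_torque": joint torques, N m; "tcp_pos": TCP position; "tool_rot": TCP orientation; "force": force on the tool from outside, world axes, zero at the start; "wrist_torque": the same for the moment, N m; "grip_width": finger opening in m.
Only numpy, scipy, OpenCV 4.12 (cv2) and the standard library are available. Lean on these libraries where they do the work, as an engineer would, in place of code of your own. Each camera call takes 0.05 s, during which the arm holds its last target.

## Working session

There is one attempt and no reset: what is moved stays moved. The work goes in short steps, Python scripts to look and compute and a tool call to move; the robot and the scene stay as the last step left them, time stands still between calls to the robot, and variables do not carry over. Pictures are saved under pics/ and viewed, and the job is handed in when it is done.

Besides the shell and the picture viewer there is one more tool, called by a JSON object that holds its "name" and its "arguments". jog_arm: Moves the arm, as the interface text tells. Its arguments: {"type":"object","properties":{"plan":{"type":"string"},"grip":{"type":"number"},"newtons":{"type":"number"}},"required":["plan"]}

```bash
mkdir -p pics; ls; python3 - <<'E'
from bench import *
import cv2
for n in("scene","top"):
    p,d=camera(n); cv2.imwrite(f"pics/{n}0.png",p)
    i=camera_info(n); print(n,i)
s=sense(); print(s)
E
```

```text
pics
scene {'camera_matrix': array([[484.11382318,   0.        , 326.33507003],
       [  0.        , 484.11382318, 242.44047881],
       [  0.        ,   0.        ,   1.        ]]), 'R': array([[-0.44289135,  0.89651519,  0.01038124],
       [ 0.59393485,  0.30204674, -0.74566022],
       [-0.67163133, -0.32408068, -0.6662455 ]]), 't': array([ 0.23883008, -0.27413515,  1.37255981])}
top {'camera_matrix': array([[525.29696215,   0.        , 320.84901253],
       [  0.        , 525.29696215, 245.20388288],
       [  0.        ,   0.        ,   1.        ]]), 'R': array([[-0.01270077, -0.99984646,  0.01207292],
       [-0.99791088,  0.01190945, -0.06349838],
       [ 0.06334485, -0.01285418, -0.99790891]]), 't': array([-0.00472608,  0.57363309,  1.34370686])}
{'clock': 0.1, 'joint_pos': array([-1.29860571e+00,  4.91483774e-01,  1.55940470e+00, -4.92309200e-05,
        1.09167128e+00, -1.05630801e-01]), 'joint_velocities': array([-0.00143181, -0.00101298, -0.0006525 , -0.00068962,  0.00058406,
        0.00058029]), 'joint_torque': array([ 3.51497685e-03, -6.13620615e+01, -2.58606005e+01,  6.94848737e-02,
        4.69934859e-02, -4.84195459e-05]), 'tcp_pos': array([ 0.23049383, -0.5807124 ,  0.21412423]), 'tool_rot': array([ 9.82207127e-01,  1.87800229e-01, -6.19859714e-05, -4.80057014e-04]), 'force': array([-0.46432516,  0.08709232, -0.41209754]), 'wrist_torque': array([0.06711858, 0.00872003, 0.00186388]), 'grip_width': 0.0951210897936085}
```

View pics/scene0.png

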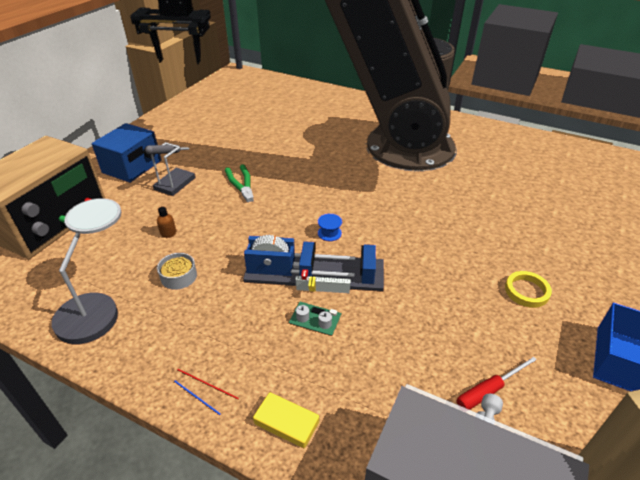

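View pics/top0.png

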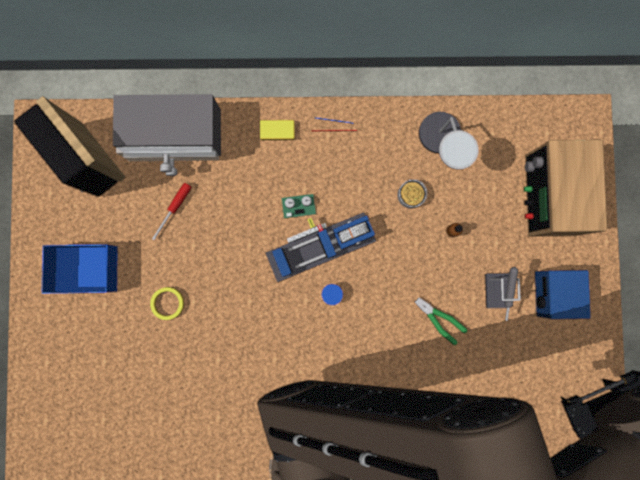

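```bash
python3 - <<'E'
import cv2
p=cv2.imread("pics/top0.png"); c=p[200:290,255:385]; cv2.imwrite("pics/t1.png",cv2.resize(c,None,fx=6,fy=6,interpolation=cv2.INTER_CUBIC))
p=cv2.imread("pics/scene0.png"); c=p[225:300,235:395]; cv2.imwrite("pics/s1.png",cv2.resize(c,None,fx=5,fy=5,interpolation=cv2.INTER_CUBIC))
E
```

```text
(no output)
```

View pics/t1.png

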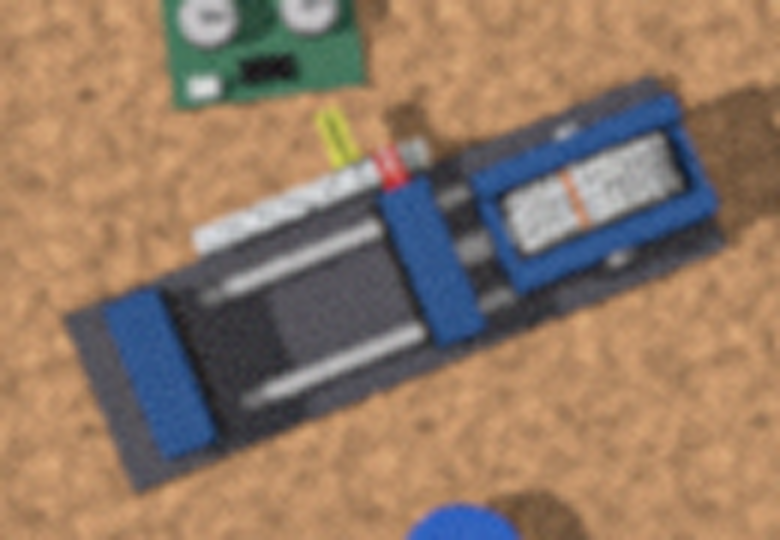

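View pics/s1.png

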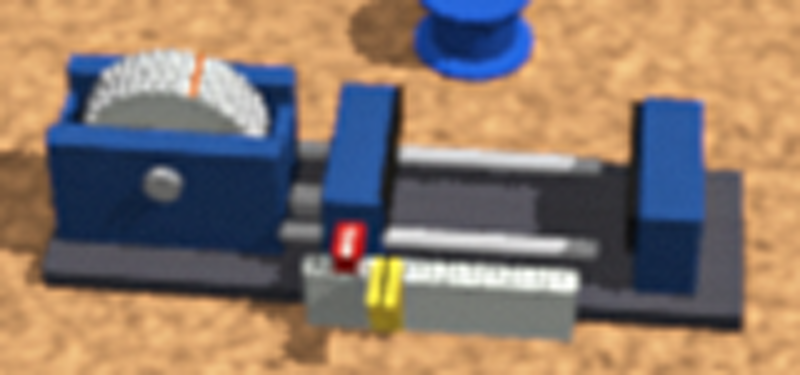

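```bash
cat > h.py <<'E'
import numpy as np, cv2
from bench import *
from scipy.optimize import least_squares
def unproj(n,u,v,z):
    i=camera_info(n);K=i["camera_matrix"];R=i["R"];t=i["t"]
    r=R.T@np.linalg.solve(K,[u,v,1.]);c=-R.T@t
    return c+r*(z-c[2])/r[2]
def proj(n,X):
    i=camera_info(n);x=i["camera_matrix"]@(i["R"]@X+i["t"]);return x[:2]/x[2]
def top(x,y,z): return unproj("top",255+(x+.5)/6-.5,200+(y+.5)/6-.5,z)
def sc(x,y,z): return unproj("scene",235+(x+.5)/5-.5,225+(y+.5)/5-.5,z)
E
python3 - <<'E'
from h import *
# crop pt, holder xyz
P=[((65,315),(42,130,12)),((140,492),(-42,130,12)),((725,245),(-42,-150,12)),((650,80),(42,-150,12)),
((668,97),(27,-146,68)),((717,208),(-27,-146,68)),((525,290),(-27,-54,68)),((475,185),(27,-54,68))]
H=np.array([b for a,b in P])/1e3
W=np.array([top(*a,b[2]/1e3) for a,b in P])
def f(p):
    c,s=np.cos(p[2]),np.sin(p[2])
    return np.c_[c*H[:,0]-s*H[:,1]+p[0]-W[:,0], s*H[:,0]+c*H[:,1]+p[1]-W[:,1]]
r=least_squares(lambda p:f(p).ravel(),[.6,0,1.5]);print(r.x,np.degrees(r.x[2]));print((f(r.x)*1e3).round(1))
x0,y0,th=r.x;c,s=np.cos(th),np.sin(th)
R=np.array([[c,-s],[s,c]])
print("wheel",R@[0,-.1]+[x0,y0])
for nm,q in (("pt top",top(390,165,.042)),("mk top",top(337,137,.042)),("pt sc",sc(349,242,.042)),("mk sc",sc(384,280,.042))):
    print(nm,q, R.T@(q[:2]-[x0,y0]))
X=np.r_[R@[0,-.1]+[x0,y0],.086]
for n in("top","scene"):print(n,proj(n,X))
i=camera_info("top");
E
```

```text
[ 0.56575925 -0.0017731   0.38167773] 21.868522995861017
[[-1.4  2.1]
 [-2.5  2.7]
 [-2.1 -2.2]
 [ 3.3 -2.3]
 [ 2.1 -2. ]
 [-1.2 -2.5]
 [-2.1  2.2]
 [ 3.9  2.1]]
wheel [ 0.60300705 -0.0945772 ]
pt top [ 0.61841449 -0.00884344  0.042     ] [ 0.04623268 -0.02617448]
mk top [0.63064201 0.01356554 0.042     ] [ 0.06592716 -0.00993251]
pt sc [ 0.6178555  -0.00878111  0.042     ] [ 0.04573713 -0.02590843]
mk sc [0.62965731 0.01259937 0.042     ] [ 0.06465345 -0.01046238]
top [354.5445621  231.15273061]
scene [268.64075119 237.97359005]
```

```bash
cat >> h.py <<'E'
from scipy.spatial.transform import Rotation as Ro
x0,y0,th=0.56575925,-0.0017731,0.38167773
c_,s_=np.cos(th),np.sin(th);HR=np.array([[c_,-s_],[s_,c_]])
def hol(p): return HR.T@(np.array(p)[:2]-[x0,y0])
def goto(hx,hy,z):
    s=sense(); X=np.r_[HR@[hx,hy]+[x0,y0],z]
    T=Ro.from_quat(s["tool_rot"]); d=T.inv().apply(X-s["tcp_pos"])*100
    tw=np.degrees(th)-np.degrees(np.arctan2(*T.as_matrix()[[1,0],0]))
    print("clk",round(s["clock"],2),"now",(hol(s["tcp_pos"])*1e3).round(2),s["tcp_pos"][2].round(4),"F",s["force"].round(2),"w",s["grip_width"],"d cm",d.round(2),"yaw err",tw.round(2))
E
python3 -c "
from h import *
goto(0,-.110,.13)"
```

```text
clk 0.1 now [-526.78 -412.4 ] 0.2141 F [-0.46  0.09 -0.41] w 0.0951210897936085 d cm [ 52.56 -30.43   8.44] yaw err 0.22
```

{"name": "jog_arm", "arguments": {"plan": "3 -1.7 0 0; 6 -3.4 0 0; 9 -5.2 0 0; 12 -6.9 0 0; 15 -8.7 0 0; 18 -10.4 0 0; 21 -12.1 0 0; 24 -13.9 0 0; 27 -15.6 0 0; 30 -17.3 0 0; 33 -19.1 0 0; 36 -20.8 0 0", "grip": 1, "newtons": 20}}

```text
clock: 1.1
tcp_pos: [0.4891, -0.2529, 0.2142]
tool_rot: [0.982, 0.188, -0.0, -0.001]
force: [0.8, -0.6, -0.4]
grip_width: 0.021
```

```bash
python3 -c "
from h import *
goto(0,-.110,.13)"
```

```text
clk 1.1 now [-164.72 -204.51] 0.2142 F [ 0.75 -0.61 -0.36] w 0.020982196080766645 d cm [16.44 -9.5   8.43] yaw err 0.22
```

{"name": "jog_arm", "arguments": {"plan": "3 -1.7 0 0; 6 -3.4 0 0; 9 -5.2 1 0; 12 -6.9 2 0; 15 -8.7 4 0; 16.4 -9.5 6 0; 16.4 -9.5 7 0; 16.4 -9.5 7 0; 16.4 -9.5 7 0; 16.4 -9.5 7 0; 16.4 -9.5 7 0"}}

```text
clock: 2.02
tcp_pos: [0.6064, -0.1052, 0.1456]
tool_rot: [0.982, 0.187, 0.001, -0.0]
force: [-0.0, -0.4, 1.1]
grip_width: 0.0007
```

```bash
python3 - <<'E'
from h import *
goto(0,-.110,.086)
p,d=camera("scene"); cv2.imwrite("pics/s2.png",cv2.resize(p[150:300,200:400],None,fx=4,fy=4,interpolation=cv2.INTER_CUBIC))
p,d=camera("top"); cv2.imwrite("pics/t2.png",cv2.resize(p[190:290,255:395],None,fx=5,fy=5,interpolation=cv2.INTER_CUBIC))
E
```

```text
clk 2.02 now [  -0.78 -111.11] 0.1456 F [-0.03 -0.41  1.1 ] w 0.000694326593572573 d cm [ 0.07 -0.11  5.96] yaw err 0.3
```

View pics/s2.png

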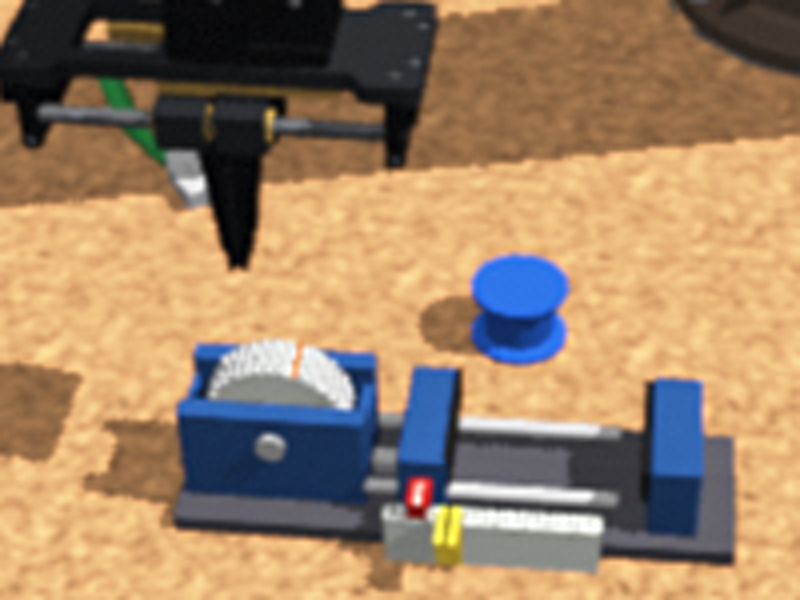

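View pics/t2.png

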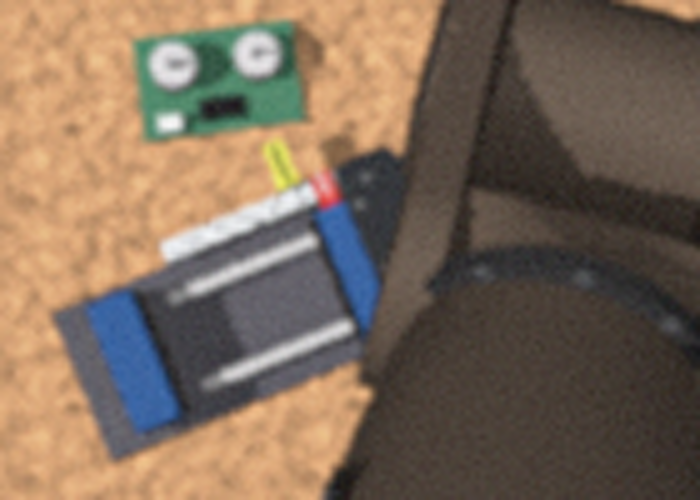

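{"name": "jog_arm", "arguments": {"plan": "0.1 -0.3 2 0; 0.1 -0.3 4 0; 0.1 -0.3 5.2 0; 0.1 -0.3 5.6 0; 0.1 -0.3 5.7 0; 0.1 -0.3 5.7 0"}}

```text
clock: 2.62
tcp_pos: [0.6065, -0.102, 0.0888]
tool_rot: [0.982, 0.187, 0.001, -0.0]
force: [-0.6, -0.2, 1.3]
grip_width: 0.0005
```

```bash
python3 - <<'E'
from h import *
goto(0,-.108,.085)
E
```

```text
clk 2.62 now [   0.53 -108.16] 0.0888 F [-0.57 -0.23  1.29] w 0.0005363844395105099 d cm [-0.05 -0.02  0.38] yaw err 0.3
```

{"name": "jog_arm", "arguments": {"plan": "0 0 0.15 0; 0 0 0.3 0; 0 0 0.35 0; 0 0 0.35 0"}}

```text
clock: 2.95
tcp_pos: [0.6067, -0.102, 0.0856]
tool_rot: [0.982, 0.187, 0.001, -0.0]
force: [-0.5, -0.5, 0.3]
grip_width: 0.0006
```

{"name": "jog_arm", "arguments": {"plan": "0 0 0.06 0; 0 0 0.1 0; 0 0 0.1 0"}}

```text
clock: 3.2
tcp_pos: [0.6068, -0.1021, 0.0854]
tool_rot: [0.982, 0.187, 0.001, 0.0]
force: [-1.5, -0.3, 7.1]
grip_width: 0.0002
```

{"name": "jog_arm", "arguments": {"plan": "0 0 0.1 0; 0 -0.2 0.1 0; 0 -0.4 0.1 0; 0 -0.6 0.1 0; 0 -0.8 0.1 0; 0 -1.0 0.1 0; 0 -1.2 0.1 0; 0 -1.4 0.1 0; 0 -1.6 0.1 0; 0 -1.8 0.1 0; 0 -1.8 0.1 0; 0 -1.8 0.1 0"}}

```text
clock: 4.2
tcp_pos: [0.6005, -0.0853, 0.0848]
tool_rot: [0.982, 0.187, 0.002, 0.0]
force: [-0.7, 0.9, 6.8]
grip_width: 0.0004
```

```bash
python3 - <<'E'
from h import *
goto(0,-.109,.085)
p,d=camera("scene"); cv2.imwrite("pics/s3.png",cv2.resize(p[225:300,235:395],None,fx=5,fy=5,interpolation=cv2.INTER_CUBIC))
goto(0,-.109,.085)
E
```

```text
clk 4.2 now [  1.13 -90.47] 0.0848 F [-0.71  0.88  6.79] w 0.0003982242355912069 d cm [-0.1   1.85 -0.02] yaw err 0.29
clk 4.25 now [  1.14 -90.47] 0.0848 F [-0.85 -0.03  6.96] w 0.00045123801371087767 d cm [-0.1   1.85 -0.01] yaw err 0.29
```

View pics/s3.png

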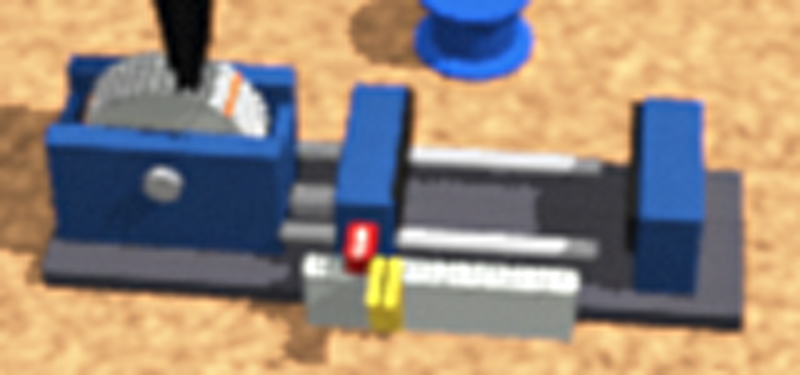

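{"name": "jog_arm", "arguments": {"plan": "0 0 -0.8 0; -0.1 0.6 -1.2 0; -0.1 1.3 -1.2 0; -0.1 1.95 -0.8 0; -0.1 1.95 -0.3 0; -0.1 1.95 -0.1 0; -0.1 1.95 0 0; -0.1 1.95 0.08 0; -0.1 1.95 0.1 0; -0.1 1.95 0.1 0"}}

```text
clock: 5.08
tcp_pos: [0.6068, -0.1046, 0.0848]
tool_rot: [0.982, 0.187, 0.002, 0.001]
force: [-4.3, -4.6, 15.5]
grip_width: 0.0006
```

```bash
python3 - <<'E'
from h import *
goto(0,-.090,.085)
E
```

```text
clk 5.08 now [  -0.21 -110.74] 0.0848 F [-4.32 -4.6  15.46] w 0.0006272052325706246 d cm [ 0.01 -2.07 -0.03] yaw err 0.28
```

{"name": "jog_arm", "arguments": {"plan": "0 0 0.08 0; 0 -0.2 0.08 0; 0 -0.4 0.08 0; 0 -0.6 0.08 0; 0 -0.8 0.08 0; 0 -1.0 0.08 0; 0 -1.2 0.08 0; 0 -1.4 0.08 0; 0 -1.6 0.08 0; 0 -1.8 0.08 0; 0 -2 0.08 0; 0 -2 0.08 0"}}

```text
clock: 6.08
tcp_pos: [0.5998, -0.0859, 0.0847]
tool_rot: [0.982, 0.187, 0.003, 0.001]
force: [-2.4, 0.4, 13.2]
grip_width: 0.0005
```

```bash
python3 - <<'E'
from h import *
goto(0,-.110,.085)
p,d=camera("scene"); cv2.imwrite("pics/s4.png",cv2.resize(p[225:300,235:395],None,fx=5,fy=5,interpolation=cv2.INTER_CUBIC))
p,d=camera("top"); cv2.imwrite("pics/t4.png",cv2.resize(p[210:250,290:340],None,fx=12,fy=12,interpolation=cv2.INTER_CUBIC))
E
```

```text
clk 6.08 now [  0.22 -90.78] 0.0847 F [-2.4   0.36 13.2 ] w 0.0005433849729381125 d cm [-0.01  1.92 -0.02] yaw err 0.28
```

View pics/s4.png

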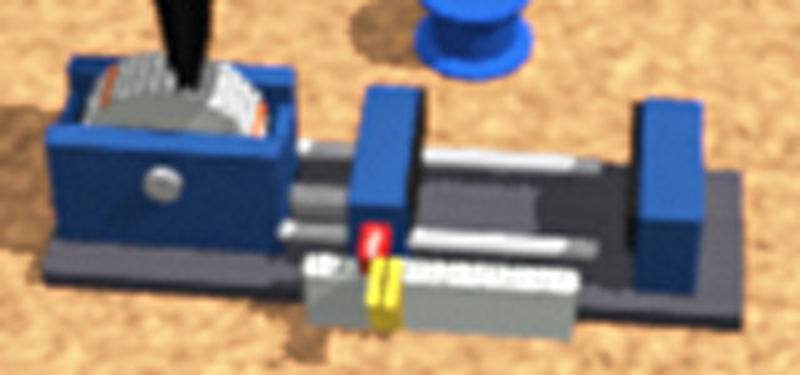

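View pics/t4.png

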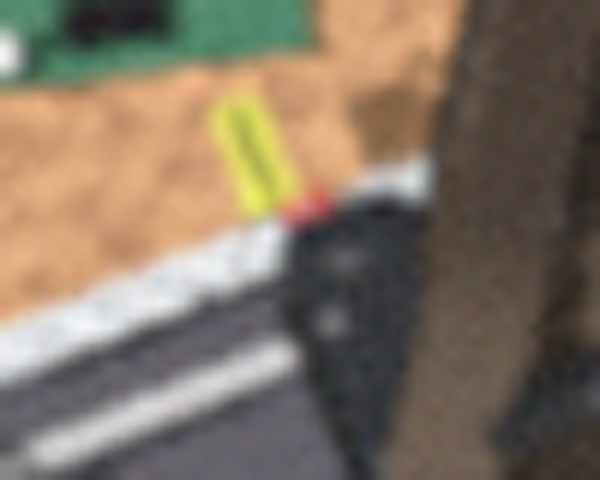

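```bash
python3 - <<'E'
from h import *
for q in ((349,242),(361,242),(375,242),(384,280)): print(hol(sc(*q,.042)))
X=lambda hx,hy:proj("scene",np.r_[HR@[hx,hy]+[x0,y0],.042])
# expected crop column of line at pointer x when aligned with mark
m=hol(sc(384,280,.042)); print((X(.0457,m[1])-[235,225])*5)
E
```

```text
[ 0.04573713 -0.02590843]
[ 0.04533378 -0.02130565]
[ 0.04486312 -0.0159349 ]
[ 0.06465345 -0.01046238]
[386.92622162 242.43059194]
```

{"name": "jog_arm", "arguments": {"plan": "0 0 -0.8 0; 0 0.6 -1.2 0; 0 1.3 -1.2 0; 0 1.9 -0.8 0; 0 1.9 -0.3 0; 0 1.9 -0.1 0; 0 1.9 0 0; 0 1.9 0.05 0; 0 1.9 0.05 0; 0 1.9 0.05 0"}}

```text
clock: 7.02
tcp_pos: [0.6068, -0.1043, 0.0849]
tool_rot: [0.982, 0.187, 0.003, 0.002]
force: [-3.9, -3.8, 12.6]
grip_width: 0.0003
```

```bash
python3 - <<'E'
from h import *
goto(0,-.093,.085)
E
```

```text
clk 7.02 now [-1.0000e-01 -1.1049e+02] 0.0849 F [-3.86 -3.8  12.58] w 0.00032707639961294764 d cm [ 0.   -1.75 -0.02] yaw err 0.27
```

{"name": "jog_arm", "arguments": {"plan": "0 0 0.08 0; 0 -0.2 0.08 0; 0 -0.4 0.08 0; 0 -0.6 0.08 0; 0 -0.8 0.08 0; 0 -1.0 0.08 0; 0 -1.2 0.08 0; 0 -1.4 0.08 0; 0 -1.6 0.08 0; 0 -1.75 0.08 0; 0 -1.75 0.08 0; 0 -1.75 0.08 0"}}

```text
clock: 8.02
tcp_pos: [0.6007, -0.0884, 0.0853]
tool_rot: [0.982, 0.187, 0.003, 0.002]
force: [-3.8, -1.0, 19.5]
grip_width: 0.0004
```

{"name": "jog_arm", "arguments": {"plan": "0 0 -0.8 0; 0 0.4 -2 0; -2 0.8 -5 0; -5 1.2 -8 0; -8 1.8 -9 0; -11 1.8 -9 0; -14 1.8 -9 0; -17 1.8 -9 0; -20 1.8 -9 0; -20 1.8 -9 0; -20 1.8 -9 0"}}

```text
clock: 8.93
tcp_pos: [0.42, -0.1788, 0.1743]
tool_rot: [0.982, 0.186, 0.003, 0.002]
force: [0.2, 1.1, 0.1]
grip_width: 0.0002
```

```bash
python3 - <<'E'
from h import *
goto(0,-.110,.085)
p,d=camera("scene"); cv2.imwrite("pics/s5.png",cv2.resize(p[250:300,275:345],None,fx=10,fy=10,interpolation=cv2.INTER_CUBIC))
p,d=camera("top"); cv2.imwrite("pics/t5.png",cv2.resize(p[210:250,290:340],None,fx=12,fy=12,interpolation=cv2.INTER_CUBIC))
E
```

```text
clk 8.93 now [-201.22 -110.01] 0.1743 F [0.21 1.13 0.06] w 0.00017164489909568076 d cm [20.07 -0.19  9.04] yaw err 0.39
```

View pics/s5.png

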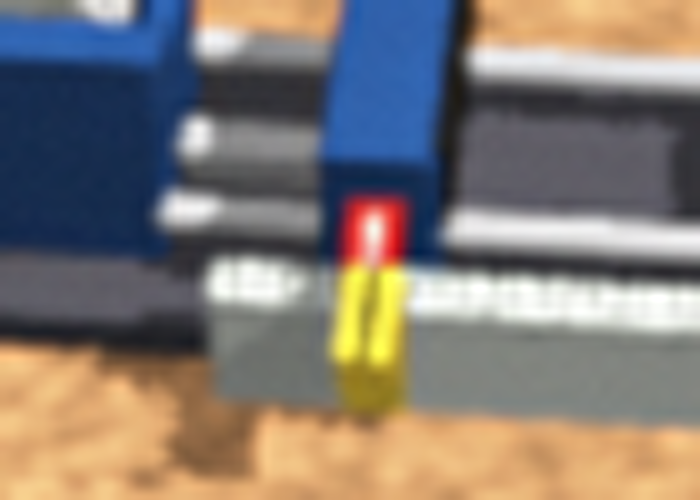

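View pics/t5.png

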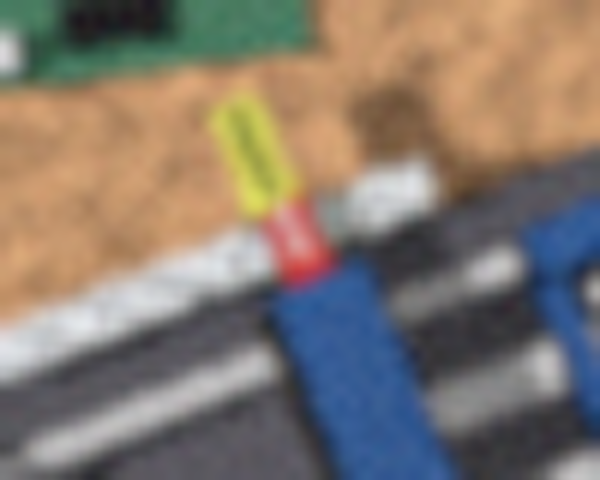

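```bash
python3 - <<'E'
from h import *
s=lambda x,y:hol(unproj("scene",275+(x+.5)/10-.5,250+(y+.5)/10-.5,.042))
t=lambda x,y:hol(unproj("top",290+(x+.5)/12-.5,210+(y+.5)/12-.5,.042))
for f,P in ((s,((374,237),(371,306))),(t,((294,235),(255,155)))): print([f(*p) for p in P])
# colour centroids for check (yellow/red regions incl. mark/pointer tops)
for n in("top","scene"):
    p,_=camera(n); B,G,R=[p[...,k].astype(int) for k in range(3)]
    for nm,m in(("red",(R>120)&(R-G>80)&(R-B>60)),("yel",(R>120)&(G>120)&(B<.55*G))):
        k,l,st,ce=cv2.connectedComponentsWithStats(m.astype(np.uint8))
        for i in range(1,k):
            h=hol(unproj(n,*ce[i],.042))
            if st[i,4]>4 and abs(h[0]-.055)<.03 and abs(h[1])<.04: print(n,nm,st[i,4],ce[i],h)
E
```

```text
[array([ 0.04513954, -0.01135969]), array([ 0.06344057, -0.01010778])]
[array([ 0.04682041, -0.01110082]), array([ 0.06578765, -0.00998984])]
top red 14 [314.57142857 230.42857143] [ 0.04321827 -0.01106869]
top yel 39 [310.61538462 222.38461538] [ 0.06613481 -0.0096465 ]
scene red 33 [311.93939394 272.63636364] [ 0.04349182 -0.01154443]
scene yel 88 [311.53409091 283.14772727] [ 0.07122283 -0.00954818]
```

{"name": "jog_arm", "arguments": {"plan": "3 -0.2 0 0; 6.5 -0.4 0 0; 10 -0.6 0 0; 13.5 -0.8 1 0; 17 -0.8 3 0; 20 -0.8 5 0; 20 -0.8 7.5 0; 20 -0.8 8.4 0; 20 -0.8 8.6 0; 20 -0.8 8.6 0; 20 -0.8 8.6 0"}}

```text
clock: 10.05
tcp_pos: [0.6051, -0.0976, 0.0903]
tool_rot: [0.982, 0.188, 0.004, 0.003]
force: [-0.1, 0.5, 0.1]
grip_width: 0.0007
```

```bash
python3 - <<'E'
from h import *
goto(0,-.102,.0845)
E
```

```text
clk 10.05 now [   0.85 -103.59] 0.0903 F [-0.07  0.49  0.06] w 0.000652474137768622 d cm [-0.09 -0.16  0.58] yaw err 0.24
```

{"name": "jog_arm", "arguments": {"plan": "-0.1 0 0.3 0; -0.1 0 0.48 0; -0.1 0 0.55 0; -0.1 0 0.57 0; -0.1 0 0.57 0"}}

```text
clock: 10.47
tcp_pos: [0.6044, -0.0984, 0.0857]
tool_rot: [0.982, 0.187, 0.004, 0.003]
force: [-2.2, -0.4, 6.3]
grip_width: 0.0005
```

{"name": "jog_arm", "arguments": {"plan": "0 0 0.08 0; 0 -0.1 0.1 0; 0 -0.2 0.1 0; 0 -0.3 0.1 0; 0 -0.4 0.1 0; 0 -0.4 0.1 0; 0 -0.4 0.1 0; 0 -0.4 0.1 0"}}

```text
clock: 11.13
tcp_pos: [0.6032, -0.0953, 0.0859]
tool_rot: [0.982, 0.187, 0.005, 0.004]
force: [-2.7, -1.9, 9.1]
grip_width: 0.0007
```

{"name": "jog_arm", "arguments": {"plan": "0 0 -0.8 0; 0 0.2 -2 0; -2 0.8 -5 0; -5 1.2 -8 0; -8 1.8 -9 0; -11 1.8 -9 0; -14 1.8 -9 0; -17 1.8 -9 0; -20 1.8 -9 0; -20 1.8 -9 0; -20 1.8 -9 0"}}

```text
clock: 12.05
tcp_pos: [0.4224, -0.1858, 0.1752]
tool_rot: [0.982, 0.186, 0.005, 0.004]
force: [-0.7, -0.3, 0.6]
grip_width: 0.0003
```

```bash
python3 - <<'E'
from h import *
goto(0,-.110,.085)
p,d=camera("scene"); cv2.imwrite("pics/s6.png",cv2.resize(p[250:300,275:345],None,fx=10,fy=10,interpolation=cv2.INTER_CUBIC))
cv2.imwrite("pics/sf6.png",p)
p,d=camera("top"); cv2.imwrite("pics/t6.png",cv2.resize(p[210:250,290:340],None,fx=12,fy=12,interpolation=cv2.INTER_CUBIC))
E
```

```text
clk 12.05 now [-201.59 -117.37] 0.1752 F [-0.68 -0.29  0.56] w 0.0003413423263669245 d cm [20.07 -0.96  9.2 ] yaw err 0.38
```

View pics/s6.png

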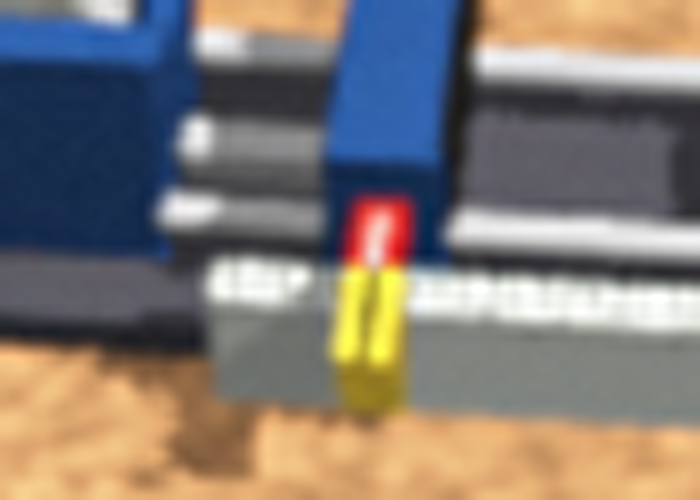

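View pics/t6.png

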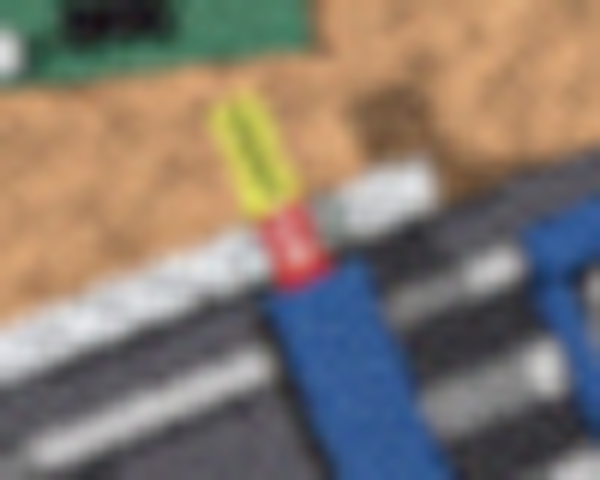

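View pics/sf6.png

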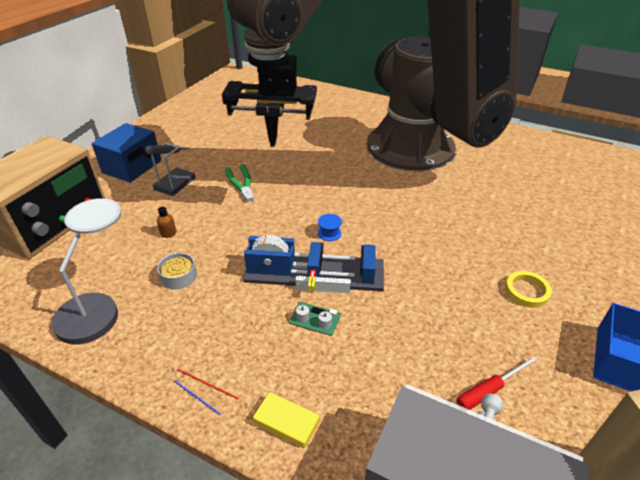

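```bash
python3 - <<'E'
from h import *
s=lambda x,y:hol(unproj("scene",275+(x+.5)/10-.5,250+(y+.5)/10-.5,.042))
t=lambda x,y:hol(unproj("top",290+(x+.5)/12-.5,210+(y+.5)/12-.5,.042))
print(s(378,236)-s(371,306),t(290,238)-t(255,155))
print(close_job())
E
```

```text
[-0.01863676 -0.00051148] [-1.92328636e-02 -7.97027551e-05]
the job is handed in; nothing more can be done
None
```

The pointer is on the mark, as closely as the cameras can show, and the job is handed in. I rolled the wheel with the closed fingertip in three long strokes and one 3–4 mm trimming stroke, pressing about 6 to 20 N. Then I lifted the hand and moved it about 20 cm back.

- **Alignment:** the last images put the pointer about 0.5 mm short of the mark in the scene view and 0.1 mm short in the top view. Both are well inside the 2.5 mm tolerance. The two views disagree by about 0.4 mm, roughly the accuracy of my pixel readings.
- **Force:** the highest reading I got was 19.5 N, at the end of the third stroke. That is just under the 20 N limit given for pressing on the wheel.
- **Everything else:** the force on the tool was about zero once the hand was clear. The loose items looked unmoved in the final scene picture, though I checked them by eye only. Only the fingertip on the wheel was meant to touch anything, and I saw no sign of contact with the jaw.
- **Time:** the clock read about 12 s at my last check, against the 58 s limit.

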